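# Clip the oven thermometer onto the wire rail, dial outward

## Robot

A 6-joint arm with a two-finger parallel gripper is mounted at the origin on a cart in front of the work surface, level with it; the furniture and walls round the work are solid. World frame = base frame: x ahead of the robot, y to its left, z up, the work surface at z = 0. Lengths are in m, angles in rad, forces in N, time in s.
With the tool pointing down it reaches from about 0.25 to 0.775 m from the base axis. Payload 4 kg.
Tool frame: the origin (TCP) lies at the centre of the arm's flange, where the gripper is bolted on; the fingertips stand 199 mm ahead of it and the grasp point (between the pads) lies 180 mm ahead of it (robot.tcp_to_tips is the distance from the TCP to the fingertips, in m); z points along the fingers, y is the line along which they close (so a half turn about z gives the same grasp; the last joint's range is limited). The gripper opens to 94 mm and grips with 3 to 60 N. Pads are 16 mm wide; open, the fingers measure 119 mm over their backs; the gripper's body (75 mm by 177 mm) begins 78 mm behind the grasp point.
Start: joints at [-1.357, 0.087, 1.371, -0, 1.684, -0.103], TCP at [0.171, -0.523, 0.405] pointing down, gripper open.
Joint ranges: [-3.1, 3.1], [-0.76, 2.03], [0.27, 2.55], [-1.08, 4.22], [0.17, 2.65], [-2.57, 2.57]. Speed limits (rad/s): [2.79, 2.79, 3.14, 3.14, 3.14, 3.14].

## Interface

Orientations are given as [roll, pitch, yaw] about the fixed x, y, z axes, in that order (R = Rz(yaw) Ry(pitch) Rx(roll)).
In Python, from bench import telemetry, snapshot, ticket, robot gives the robot as it stands.
- The arm moves only by the tool apply_moves, never from a script. Its argument "moves" is a list that holds one entry, the list of rows, each a list of 5 numbers: the shift along the tool's x, y, z in units of 50 mm (1.0 is 50 mm), then the turn about the tool's z in units of 10 degrees (1.0 is 10 degrees), then the closure, from 0 (fully open) to 1 (shut). A call has 1 to 10 rows; each row is the pose to reach, as a shift and turn from the pose commanded when the call began, along the tool's axes at that moment; what a row does not reach only later rows make up. A row lasts 1/8 s, in which the tool goes at most 62.5 mm and 10.7 degrees, less where a joint would pass 70% of its speed; a pose out of reach is approached as far as the arm can. A call with a gripper value outside its range is refused whole. The fingers move at their own pace and stop on an object; the grip force is fixed at half the most. Time passes only in rows, so rows that repeat a pose let the fingers close. It gives the time, the measured TCP pose, the force, the opening and the grip force at its end, in the units of the state.
- telemetry.get_obs(): the state, without advancing time (a new reading comes with each control period).
- snapshot(name): name is "scene" or "top" or "wrist"; returns a dict with "image" (384x512x3 uint8, red, green, blue), "fovy" (degrees; the focal length in pixels is half the picture's height over the tangent of half this angle, whatever the lens; pixels are square), "cx", "cy" (the principal point, pixels), "R" (3x3) and "t" (3): a world point X has camera coordinates R X + t. Camera axes: x right, y down, z forward; pixel columns grow to the right and rows downward; lengths in m; the calibration is good to about 2 mm. A picture is of the moment at which its call begins. There is no depth.
- ticket.close_job(): hands the job in; it is judged then, once.
The state is a dict: "time": time; "joint_positions": joint angles; "qvel": joint speeds; "joint_torque": joint torques, N m; "tool_pos": TCP position; "ee_rot": TCP orientation; "wrist_force": force on the tool from outside, world axes, zero at the start; "wrist_torque": the same for the moment, N m; "width": finger opening in m; "finger_force": force on a finger pad.
Only numpy, scipy, OpenCV 4.12 (cv2) and the standard library are available. Lean on these libraries where they do the work, as an engineer would, in place of code of your own. Each camera call takes 0.05 s, during which the arm holds its last target. There are 200 camera calls.

## Task

Hang the oven thermometer on the wire rail of the small stand with its dial facing out toward the robot's side: press the sprung clip on its back down over the wire, to the right of the black rubber ring, until it clicks fully home. Then slide it left along the wire until it rests against the ring, and let go. Press and pull only as hard as the clip needs, so that you do not bend the wire, do not let the thermometer topple, and leave the other things where they stand.

Things in the scene. Friction and masses are not known exactly. Their poses are not given: they have to be found in the camera images.
- thermometer: Loose steel oven thermometer, 0.13 to 0.23 kg, 122 mm tall, at first upright on its foot, turned any way. Origin under the foot, z up, dial side -x, bare back side +x. Foot x -12..34, y +-25, 3 mm thick. Round case 60 mm across, x -9..7, centre 36 mm up. Above it a steel strap 26 mm wide (back at x = 7, flush with the case) carries the handle and, behind, the clip.
- handle (a point): Centre of the black ribbed plastic handle at the top, for gripping across thickness or width: 14 mm thick (thermometer x -3..11), 28 mm wide (y +-14), 34 mm tall (88..122 mm above the foot).
- dial (a point): Centre of the white dial face with coloured scale and red needle (thermometer x -9, y 0, z 36 mm).
- saddle (a point): Where the wire's centre lies in the clip when home (thermometer x 9, y 0, z 75 mm). The clip is 26 mm wide (y +-13), an inverted U open below, between the strap (x = 7) and a sprung steel leaf behind. Underside of its steel roof at z 77, top at z 82 mm.
- nose (a point): Nose of the clip's sprung leaf (thermometer x about 9, z 71.5 mm): leaves only about 2 mm to the strap. Below it the leaf flares back as a lead-in to x 15.5 at its lower edge, z 65 mm (rearmost about x 17). The leaf yields backward under a downward push on the thermometer, of 7 to 12 N, different each time; the push needed drops clearly as the leaf snaps back beneath the wire.
- stand: Fixed stand: wooden base 110 x 410 x 16 mm, two thin steel posts 370 mm apart, 157 mm tall, with the wire rail between. Origin under the base's middle, on the worktop; rail along its y (x = 0, z 135 mm), +y is left seen from the robot, front -x toward the robot. Measuring spoons hang fixed at the rail's left end (y 100..172 mm), reaching 12 mm above the wire.
- rail: The smooth, springy aluminium wire of the stand, 4 mm thick, 370 mm long along its y. Origin at its middle, axes as the stand's. Under load it gives way down, up and to front or back, over 1 mm per newton, and springs back: the clip clicks home not at the unloaded wire's height but with the wire pressed down 10 to 17 mm, unlike each time. Pressed 22 mm or more (15 N) it stays bent.
- ring: Fixed black rubber stop ring round the wire, 18 mm across, 10 mm long along y; origin at its centre on the wire, axes as the stand's; 20 to 75 mm left of the rail's middle. The clip touches it when the saddle is 18 mm to the right of its centre.
- tumbler: Clear drinking glass, 84 mm across, 90 mm tall, loose, stands on the worktop to the left or right of the stand; origin at the centre of its underside. A bystander.
- kitchen_timer: Cream wind-up timer with red knob, 65 mm across, 54 mm tall, loose; origin at the centre of its underside. A bystander.
- salt_shaker: Small salt shaker, 44 mm across, 90 mm tall, loose; origin at the centre of its underside. A bystander.

How it is judged:
On the way, in this order (a step that is already met when the one before it is completed fails the run):
1. the thermometer is lifted clear of the worktop (height (world z) of thermometer above 0.03 m), for 0.2 s.
2. its clip is snapped home over the wire right of the ring, dial toward the front of the stand (z of saddle in the frame of rail between -0.0025 and 0.0025 m and x of saddle in the frame of rail between -0.003 and 0.003 m and x of dial in the frame of stand below -0.005 m and angle between the x axis of thermometer and the x axis of stand, either way round below 0.35 rad and y of saddle in the frame of ring below -0.015 m and y of saddle in the frame of rail above -0.175 m), for 0.2 s.
At the end, for the whole second after the job is handed in: Released and at rest on the wire, upright within 20 deg; saddle within 2.5 mm in height and 3 mm front to back of the wire's centre; dial toward the stand's front (axis within 20 deg of the stand's x); clip right of the ring, at most 5 mm from touching it (z of saddle in the frame of rail between -0.0025 and 0.0025 m and x of saddle in the frame of rail between -0.003 and 0.003 m and x of dial in the frame of stand below -0.005 m and angle between the x axis of thermometer and the x axis of stand, either way round below 0.35 rad and y of saddle in the frame of ring between -0.023 and -0.015 m and angle between thermometer's own z axis and vertical below 0.35 rad and linear speed of thermometer below 0.02 m/s and contact force between thermometer and rail above 0.3 N and contact force between thermometer and the fingers below 0.05 N).
It fails at once if the wire is pressed or pulled more than 22 mm out of line (about 15 N), so that it stays bent (distance of rail from where it was at the start of the episode above 0.022 m).
It fails at once if the thermometer falls over or is tilted onto its side (more than 70 degrees) (angle between thermometer's own z axis and vertical above 1.22 rad).
It fails at once if a bystander is shifted by more than 30 mm (distance of any of tumbler, kitchen_timer, salt_shaker from where it was at the start of the episode above 0.03 m).
It also fails if it takes over 72 s, if anything falls off the work surface, if the arm or the gripper's body presses on something with over 40 N, if the wrist force passes 120 N, or if a joint passes its speed limit or range.

## Working session

There is one attempt and no reset: what is moved stays moved. The work goes in short steps, Python scripts to look and compute and a tool call to move; the robot and the scene stay as the last step left them, time stands still between calls to the robot, and variables do not carry over. Pictures are saved under pics/ and viewed, at most 11 in all, crops included, and the job is handed in when it is done.

Besides the shell and the picture viewer there is one more tool, called after ">>>" by a JSON object that holds its "op" and its "data". apply_moves: Moves the arm, as the interface text tells. Its arguments: {"type":"object","properties":{"moves":{"type":"array","items":{"type":"array","items":{"type":"array","items":{"type":"number"}}}}},"required":["moves"]}

```bash
ls; mkdir -p pics; cat > h.py <<'E'
import numpy as np,cv2
from bench import telemetry, snapshot, ticket, robot
def ray(s,u,v):
    f=s["image"].shape[0]/2/np.tan(np.radians(s["fovy"])/2)
    R=np.array(s["R"]);t=np.array(s["t"])
    return -R.T@t, R.T@np.array([(u-s["cx"])/f,(v-s["cy"])/f,1.])
def onz(s,u,v,z):
    c,d=ray(s,u,v); return c+d*(z-c[2])/d[2]
def proj(s,X):
    f=s["image"].shape[0]/2/np.tan(np.radians(s["fovy"])/2)
    p=np.array(s["R"])@np.array(X)+np.array(s["t"]); return np.array([s["cx"]+f*p[0]/p[2],s["cy"]+f*p[1]/p[2]])
def tri(s1,p1,s2,p2):
    a,d=ray(s1,*p1);b,e=ray(s2,*p2)
    k=np.linalg.lstsq(np.c_[d,-e],b-a,rcond=None)[0]
    P,Q=a+k[0]*d,b+k[1]*e
    return (P+Q)/2,np.linalg.norm(P-Q)
E
python3 - <<'E'
from h import *
import pickle
o=telemetry.get_obs();print({k:np.round(v,3) for k,v in o.items()})
S={n:snapshot(n) for n in("scene","top","wrist")};pickle.dump(S,open("s0.pkl","wb"))
for n in S: print(n,S[n]["fovy"],S[n]["cx"],S[n]["cy"],np.round(ray(S[n],256,192),3).tolist())
im=np.vstack([S["scene"]["image"],S["top"]["image"]])
for n in("scene","top"):cv2.imwrite(f"pics/{n}0.png",cv2.resize(S[n]["image"][:,:,::-1],(800,600),interpolation=cv2.INTER_CUBIC))
E
```

```text
pics
{'time': np.float64(0.0), 'joint_positions': array([-1.357,  0.088,  1.372, -0.   ,  1.684, -0.103]), 'qvel': array([-0.002, -0.   ,  0.   , -0.001, -0.001,  0.001]), 'joint_torque': array([ 2.0000e-03, -3.4018e+01, -3.0242e+01,  7.2000e-02,  3.3000e-02,
       -0.0000e+00]), 'tool_pos': array([ 0.171, -0.523,  0.404]), 'ee_rot': array([-3.139, -0.   ,  0.317]), 'wrist_force': array([-0.786, -0.232,  0.562]), 'wrist_torque': array([-0.026,  0.048,  0.065]), 'finger_force': np.float64(0.0), 'width': np.float64(0.094)}
scene 42.82305511428446 246.49834785219014 194.69805073226834 [[-0.18, 1.07, 0.905], [0.462, -0.709, -0.533]]
top 42.683344593647845 257.14311869748065 195.03197310410297 [[0.292, -0.024, 1.431], [0.2, 0.009, -0.98]]
wrist 59.724138809492615 249.23825714765889 190.6206912117025 [[0.247, -0.498, 0.384], [-0.261, -0.104, -0.96]]
```

View pics/scene0.png

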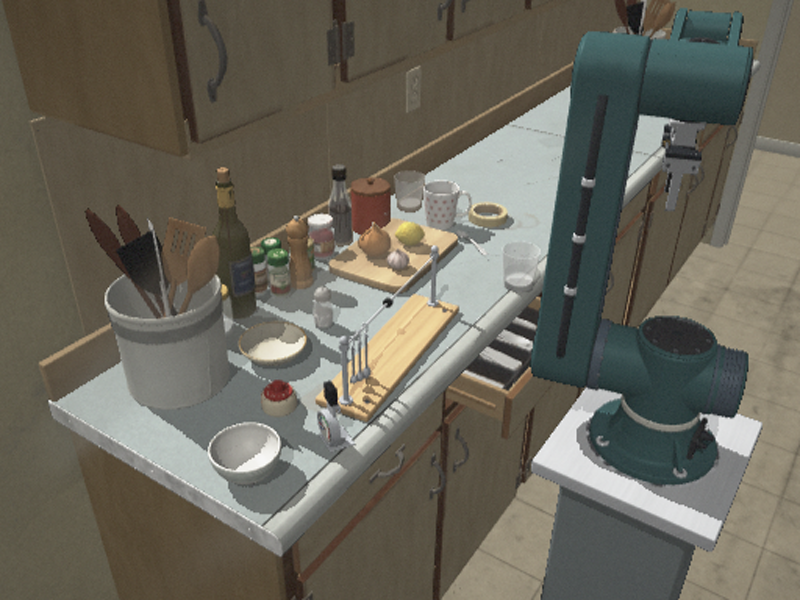

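View pics/top0.png

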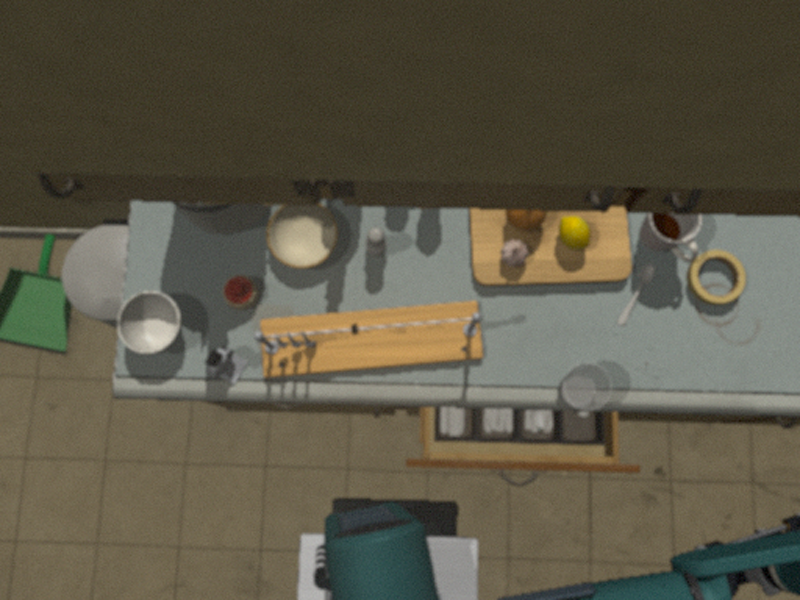

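The scene view shows the thermometer standing left of the stand (about 331,415, black handle at 331,393). The ring is at (388,301) and the spoons are at the left end of the rail. The top view shows the handle at (218,357), the ring at (354,329) and the posts at (268,345) and (473,325).

```bash
python3 - <<'E'
from h import *
import pickle
S=pickle.load(open("s0.pkl","rb"))
def crop(n,x,y,w,h,k): return cv2.resize(S[n]["image"][y:y+h,x:x+w,::-1],(w*k,h*k),interpolation=cv2.INTER_CUBIC)
a=crop("scene",190,230,50,70,8) ; b=crop("top",125,212,50,35,8); c=crop("top",160,190,50,35,8)
cv2.imwrite("pics/c1.png",np.hstack([a,np.vstack([b,c])]))
s,t=S["scene"],S["top"]; q=.64
for nm,p1,p2 in [("handle",(331,393),(218,357)),("ring",(388,301),(354,329)),("postR",(434,250),(473,322)),("postL",(345,345),(263,338))]:
    print(nm,tri(s,(p1[0]*q,p1[1]*q),t,(p2[0]*q,p2[1]*q)))
for p in [(261,320),(480,302),(484,357),(264,377)]: print("base",onz(t,p[0]*q,p[1]*q,.016))
for p in [(375,236,.09),(240,291,.054),(585,385,.09)]: print("by",onz(t,p[0]*q,p[1]*q,p[2]))
E
```

```text
handle (array([0.45347998, 0.30348288, 0.10009704]), np.float64(0.0005196598048032739))
ring (array([0.50226332, 0.06520212, 0.13917937]), np.float64(0.0016810724190361036))
postR (array([ 0.52020066, -0.13496844,  0.15231966]), np.float64(0.004525923077823422))
postL (array([0.48445354, 0.22069719, 0.1361841 ]), np.float64(0.0012806786455266221))
base [0.53563799 0.24888412 0.016     ]
base [ 0.58078422 -0.16071387  0.016     ]
base [ 0.47695399 -0.16883757  0.016     ]
base [0.42911608 0.23670323 0.016     ]
by [0.68276849 0.03754819 0.09      ]
by [0.58206674 0.28347647 0.054     ]
by [ 0.42278959 -0.33759541  0.09      ]
```

View pics/c1.png

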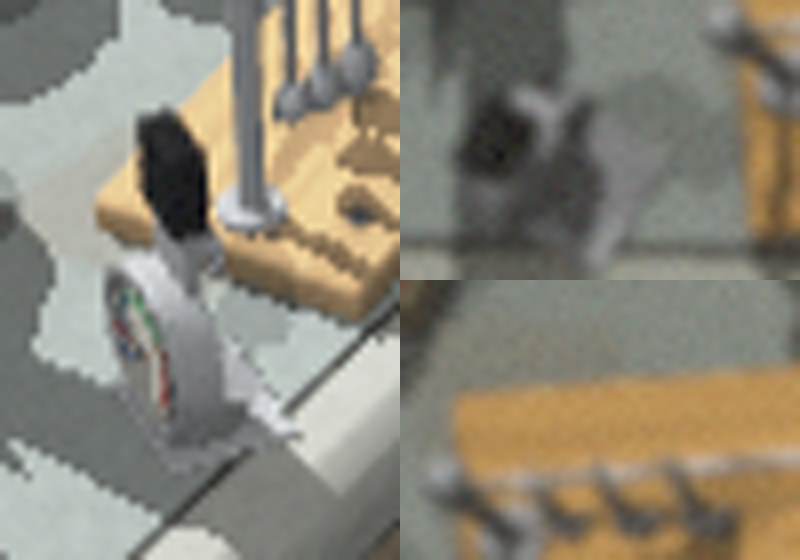

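The dial faces up-left in the scene, away from the robot (about +x+y), so the thermometer's x axis points at roughly -125°. I'll grip across the width at tool yaw of about 55°, which leaves enough wrist range to turn it to the stand's yaw of about 6.4°. Next I move above it and look with the wrist camera.

>>> {"op": "apply_moves", "data": {"moves": [[[0.6, -0.75, 0, -0.2, 0], [1.2, -1.5, 0, -0.4, 0], [1.8, -2.3, 0, -0.6, 0], [2.4, -3.1, 0, -0.8, 0], [3.0, -3.9, 0, -1.0, 0], [3.6, -4.7, 0, -1.2, 0], [4.2, -5.5, 0, -1.4, 0], [4.8, -6.3, 0, -1.6, 0], [5.26, -6.97, 0, -1.85, 0], [5.26, -6.97, 0, -1.85, 0]]]}}

```text
time: 1.4
tool_pos: [0.3129, -0.1076, 0.4046]
ee_rot: [3.141, -0.0, 0.645]
wrist_force: [0.8, 0.9, 0.5]
width: 0.094
finger_force: 0.0
```

>>> {"op": "apply_moves", "data": {"moves": [[[0.9, -0.6, 0, -0.2, 0], [1.8, -1.2, 0, -0.4, 0], [2.7, -1.8, 0, -0.7, 0], [3.6, -2.4, 0, -0.9, 0], [4.5, -3.0, 0, -1.1, 0], [5.4, -3.7, 0, -1.4, 0], [6.3, -4.3, 0, -1.6, 0], [7.18, -4.88, 0, -1.8, 0], [7.18, -4.88, 0, -1.8, 0], [7.18, -4.88, 0, -1.8, 0]]]}}

```text
time: 2.65
tool_pos: [0.4557, 0.2994, 0.404]
ee_rot: [3.142, 0.002, 0.952]
wrist_force: [0.1, -0.5, 0.8]
width: 0.0938
finger_force: 0.0
```

```bash
python3 - <<'E'
from h import *
import pickle
w=snapshot("wrist");pickle.dump(w,open("w1.pkl","wb"))
cv2.imwrite("pics/w1.png",cv2.resize(w["image"][:,:,::-1],(800,600),interpolation=cv2.INTER_CUBIC))
E
```

```text
(no output)
```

View pics/w1.png

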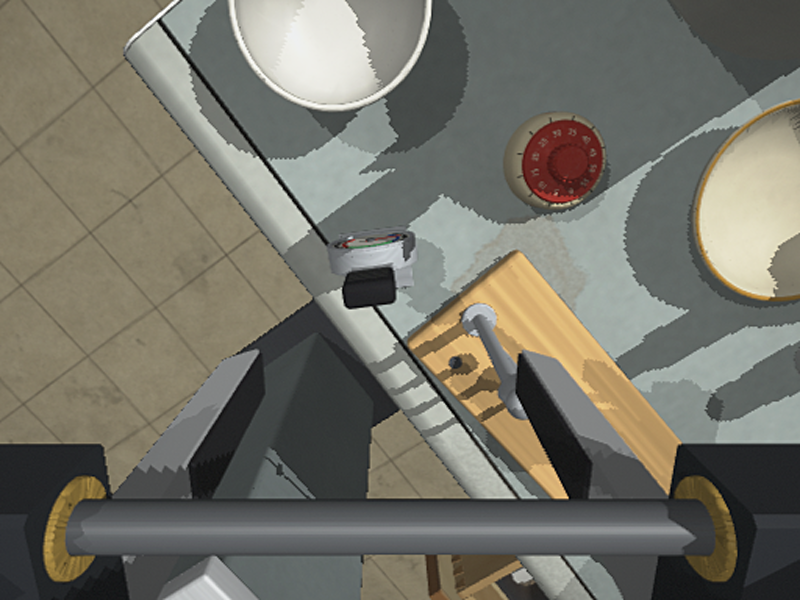

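The wrist view shows the handle at (370,287) with its lower edge running (350,308)–(398,299), and the dial facing up in the image toward tool +x. The timer is at (560,160). Now the handle pose from rays.

```bash
python3 - <<'E'
from h import *
import pickle
w=pickle.load(open("w1.pkl","rb"));im=w["image"]
m=(im.max(2)<62).astype(np.uint8)
x0,y0=205,160
m2=m[y0:205,x0:265]
n,l,st,ce=cv2.connectedComponentsWithStats(m2)
i=1+st[1:,4].argmax();print(st[i]+[x0,y0,0,0,0],ce[i]+[x0,y0])
ys,xs=np.where(l==i);ys+=y0;xs+=x0
r=cv2.minAreaRect(np.c_[xs,ys].astype(np.float32));b=cv2.boxPoints(r);print(r,b)
for p in b: print(p,onz(w,*p,.122))
# lower edge
for c in range(xs.min(),xs.max()+1,3): print(c,ys[xs==c].min(),ys[xs==c].max(),np.round(onz(w,c,ys[xs==c].max()+.5,.122),4))
print(ray(w,256,192)[0])
E
```

```text
[219 171  35  34 774] [236.07105943 184.32687339]
((236.4127655029297, 184.13133239746094), (33.87217712402344, 32.65936279296875), 17.650123596191406) [[215.32271 194.55722]
 [225.22514 163.43527]
 [257.5028  173.70544]
 [247.60039 204.8274 ]]
[215.32271 194.55722] [0.43238331 0.31598569 0.122     ]
[225.22514 163.43527] [0.45447153 0.33210989 0.122     ]
[257.5028  173.70544] [0.47062227 0.31028499 0.122     ]
[247.60039 204.8274 ] [0.44877782 0.29342073 0.122     ]
219 183 188 [0.4379 0.3184 0.122 ]
222 175 196 [0.4358 0.3115 0.122 ]
225 174 196 [0.4379 0.31   0.122 ]
228 173 196 [0.4399 0.3086 0.122 ]
231 173 196 [0.4419 0.3072 0.122 ]
234 173 195 [0.4444 0.3065 0.122 ]
237 172 195 [0.4464 0.305  0.122 ]
240 172 198 [0.4469 0.3015 0.122 ]
243 172 202 [0.4469 0.2973 0.122 ]
246 171 204 [0.4479 0.2944 0.122 ]
249 171 193 [0.4554 0.3007 0.122 ]
252 180 191 [0.4584 0.3007 0.122 ]
[0.50121264 0.36437568 0.38436943]
```

```bash
python3 - <<'E'
from h import *
import pickle
S=pickle.load(open("s0.pkl","rb"));w=pickle.load(open("w1.pkl","rb"))
az=np.radians(62-180);ex=np.array([np.cos(az),np.sin(az)]);ey=np.array([-ex[1],ex[0]])
c=np.array([.4503,.3115])
for n,s,b in(("scene",S["scene"],(200,235,225,265)),("top",S["top"],(128,215,146,240)),("wrist",w,(215,165,262,205))):
    q=np.array([proj(s,[*(c+ex*i*.007+ey*j*.014),z]) for i in(-1,1) for j in(-1,1) for z in(.088,.122)])
    im=s["image"].max(2);x0,y0,x1,y1=b
    ys,xs=np.where(im[y0:y1,x0:x1]<(60 if n!="top" else 45))
    print(n,"pred",q.min(0).round(1),q.max(0).round(1),"mask",xs.min()+x0,ys.min()+y0,xs.max()+x0,ys.max()+y0,"cent",xs.mean()+x0,ys.mean()+y0)
E
```

```text
scene pred [205.8 243.1] [215.7 261.2] mask 208 245 215 259 cent 211.3763440860215 251.8709677419355
top pred [129.6 222.8] [142.5 235.9] mask 134 226 140 232 cent 137.1578947368421 229.0
wrist pred [217.9 167.3] [254.4 196.9] mask 219 166 259 204 cent 236.09573091849936 184.3053040103493
```

>>> {"op": "apply_moves", "data": {"moves": [[[0.11, -0.22, 0.4, -0.75, 0], [0.11, -0.22, 0.9, -0.75, 0], [0.11, -0.22, 1.5, -0.75, 0], [0.11, -0.22, 2.0, -0.75, 0], [0.11, -0.22, 2.34, -0.75, 0], [0.11, -0.22, 2.34, -0.75, 0.2], [0.11, -0.22, 2.34, -0.75, 0.4]]]}}

```text
time: 3.58
tool_pos: [0.4497, 0.3112, 0.289]
ee_rot: [3.14, -0.002, 1.084]
wrist_force: [-0.5, 0.3, -1.1]
width: 0.0773
finger_force: 0.0
```

```bash
python3 - <<'E'
from h import *
w=snapshot("wrist");s=snapshot("scene")
cv2.imwrite("pics/w2.png",np.hstack([w["image"][:,:,::-1],np.zeros((384,10,3),np.uint8),cv2.resize(s["image"][200:296,180:250,::-1],None,fx=4,fy=4)]))
E
```

```text
(no output)
```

View pics/w2.png

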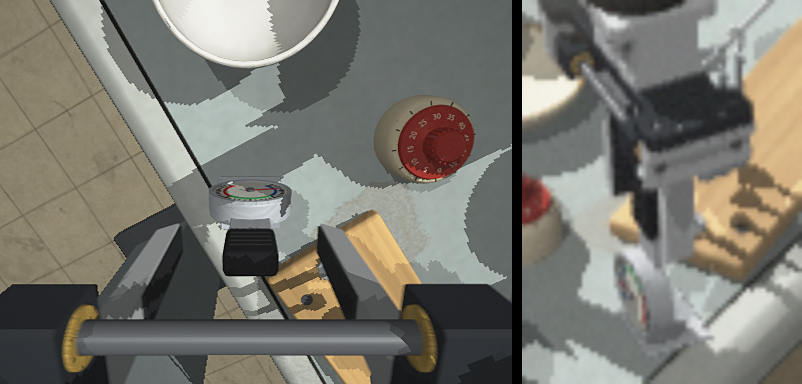

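The handle (251,252) is square between the fingers. Closing and lifting.

>>> {"op": "apply_moves", "data": {"moves": [[[0, 0, 0.03, 0, 0.7], [0, 0, 0.03, 0, 1], [0, 0, 0.03, 0, 1], [0, 0, 0.03, 0, 1], [0, 0, 0.03, 0, 1], [0, 0, 0.03, 0, 1], [0, 0, 0.03, 0, 1]]]}}

```text
time: 4.55
tool_pos: [0.4493, 0.3113, 0.286]
ee_rot: [3.142, 0.0, 1.085]
wrist_force: [-0.2, -0.3, -0.6]
width: 0.0279
finger_force: 30.0
```

>>> {"op": "apply_moves", "data": {"moves": [[[0, 0, -0.4, 0, 1], [0, 0, -1.0, 0, 1], [0, 0, -1.6, 0, 1], [0, 0, -2.2, 0, 1], [0, 0, -2.8, 0, 1], [0, 0, -3.2, 0, 1], [0, 0, -3.2, 0, 1], [0, 0, -3.2, 0, 1]]]}}

```text
time: 5.55
tool_pos: [0.4492, 0.3113, 0.4446]
ee_rot: [-3.14, 0.002, 1.085]
wrist_force: [-0.2, -0.2, -2.6]
width: 0.028
finger_force: 30.0
```

>>> {"op": "apply_moves", "data": {"moves": [[[-0.2, 0.05, -0.2, -0.5, 1], [-0.6, 0.14, -0.4, -1.4, 1], [-1.1, 0.25, -0.4, -2.4, 1], [-1.6, 0.38, -0.4, -3.4, 1], [-2.1, 0.5, -0.4, -4.4, 1], [-2.6, 0.62, -0.4, -5.4, 1], [-3.04, 0.72, -0.4, -6.2, 1], [-3.04, 0.72, -0.4, -6.2, 1]]]}}

```text
time: 6.55
tool_pos: [0.4098, 0.1593, 0.4648]
ee_rot: [-3.139, -0.001, 2.164]
wrist_force: [-0.0, -0.0, -1.2]
width: 0.0281
finger_force: 30.0
```

>>> {"op": "apply_moves", "data": {"moves": [[[-0.2, -0.1, 0, -0.5, 1], [-0.55, -0.3, 0, -1.4, 1], [-0.95, -0.55, 0, -2.4, 1], [-1.35, -0.8, 0, -3.4, 1], [-1.75, -1.0, 0, -4.4, 1], [-2.15, -1.25, 0, -5.4, 1], [-2.51, -1.45, 0, -6.24, 1], [-2.51, -1.45, 0, -6.24, 1], [-2.51, -1.45, 0, -6.24, 1]]]}}

```text
time: 7.68
tool_pos: [0.4207, 0.0163, 0.4655]
ee_rot: [3.141, -0.001, -3.029]
wrist_force: [-0.5, -0.4, -1.9]
width: 0.028
finger_force: 30.0
```

```bash
python3 - <<'E'
from h import *
import pickle
S={n:snapshot(n) for n in("scene","top","wrist")};pickle.dump(S,open("s2.pkl","wb"))
cv2.imwrite("pics/w3.png",np.hstack([cv2.resize(S["scene"]["image"][100:292,170:310,::-1],None,fx=2.8,fy=2.8,interpolation=cv2.INTER_CUBIC),cv2.resize(S["wrist"]["image"][:,:,::-1],(400,538))[:537] if 0 else cv2.resize(S["top"]["image"][180:372,150:290,::-1],None,fx=2.8,fy=2.8,interpolation=cv2.INTER_CUBIC)]))
E
```

```text
(no output)
```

View pics/w3.png

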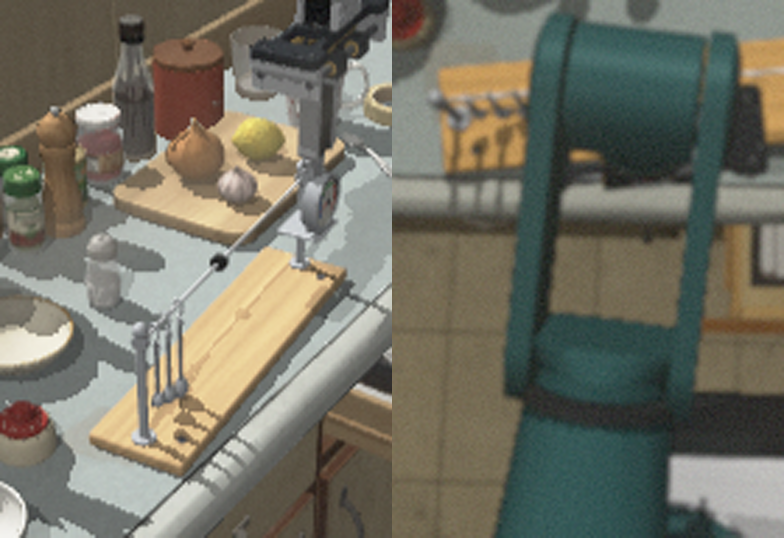

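The thermometer is upright in the gripper with its dial facing the robot. In the scene crop it is at (318,205) and the ring at (219,263). Refining the rail and ring.

```bash
python3 - <<'E'
from h import *
import pickle
S=pickle.load(open("s0.pkl","rb"));S2=pickle.load(open("s2.pkl","rb"))
def cen(s,x0,y0,x1,y1,th):
    d=np.clip(th-s["image"][y0:y1,x0:x1].max(2).astype(float),0,None)
    ys,xs=np.mgrid[y0:y1,x0:x1];return np.array([(d*xs).sum(),(d*ys).sum()])/d.sum(),d.sum()
a,n1=cen(S["scene"],242,186,255,200,90);a2,_=cen(S2["scene"],242,186,255,200,90);b,n2=cen(S["top"],220,203,234,217,80)
print(a,a2,b,n1,n2,tri(S["scene"],a,S["top"],b),onz(S["scene"],*a,.135),onz(S["top"],*b,.135))
# base corners by wood mask in top view
im=cv2.cvtColor(S["top"]["image"],cv2.COLOR_RGB2HSV)
m=cv2.inRange(im,(10,80,60),(28,255,255));m[:,:150]=0;m[:,320:]=0;m[:188]=0;m[246:]=0
m=cv2.morphologyEx(m,cv2.MORPH_CLOSE,np.ones((7,7)))
c=max(cv2.findContours(m,0,2)[0],key=cv2.contourArea)
r=cv2.minAreaRect(c.reshape(-1,1,2));P=np.array([onz(S["top"],*p,.016) for p in cv2.boxPoints(r)]);print(P.round(4),P.mean(0))
d=[P[i]-P[i-1] for i in range(4)];print([(np.linalg.norm(x).round(4),np.degrees(np.arctan2(x[1],x[0])).round(1)) for x in d])
E
```

```text
[247.99014239 193.28368018] [248.02212389 193.22676991] [226.35135135 210.46846847] 913.0 111.0 (array([0.50287633, 0.0659332 , 0.13709588]), np.float64(0.0015929647690228334)) [0.50391882 0.06301036 0.135     ] [0.50393633 0.06645394 0.135     ]
[[ 0.5387  0.2543  0.016 ]
 [ 0.5852 -0.1562  0.016 ]
 [ 0.4734 -0.1664  0.016 ]
 [ 0.428   0.238   0.016 ]] [0.50632463 0.04242855 0.016     ]
[(np.float64(0.1118), np.float64(8.4)), (np.float64(0.4132), np.float64(-83.5)), (np.float64(0.1123), np.float64(-174.8)), (np.float64(0.407), np.float64(96.4))]
```

>>> {"op": "apply_moves", "data": {"moves": [[[0, 0, 0.6, 0, 1], [0, 0, 1.2, 0, 1], [0, 0, 1.8, 0, 1], [0, 0, 2.03, 0, 1], [-0.3, 0, 2.03, 0, 1], [-0.7, 0, 2.03, 0, 1], [-1.1, 0, 2.03, 0, 1], [-1.46, 0, 2.03, 0, 1], [-1.46, 0, 2.03, 0, 1], [-1.46, 0, 2.03, 0, 1]]]}}

```text
time: 9.07
tool_pos: [0.4933, 0.024, 0.3654]
ee_rot: [-3.141, 0.001, -3.027]
wrist_force: [-0.1, 0.8, -2.3]
width: 0.0275
finger_force: 30.0
```

```bash
python3 - <<'E'
from h import *
import pickle
S={n:snapshot(n) for n in("scene","wrist")};pickle.dump(S,open("s3.pkl","wb"))
cv2.imwrite("pics/w4.png",np.hstack([cv2.resize(S["scene"]["image"][110:230,235:305,::-1],None,fx=4.5,fy=4.5,interpolation=cv2.INTER_CUBIC),cv2.resize(S["wrist"]["image"][:,:,::-1],None,fx=.94,fy=.94)[:540] if 0 else cv2.copyMakeBorder(cv2.resize(S["wrist"]["image"][:,:,::-1],(484,363)),0,177,0,0,0)]))
for _ in range(5): print(np.round(telemetry.get_obs()["wrist_force"],2))
E
```

```text
[-0.43 -0.37 -2.06]
[-0.43 -0.37 -2.06]
[-0.43 -0.37 -2.06]
[-0.43 -0.37 -2.06]
[-0.43 -0.37 -2.06]
```

View pics/w4.png

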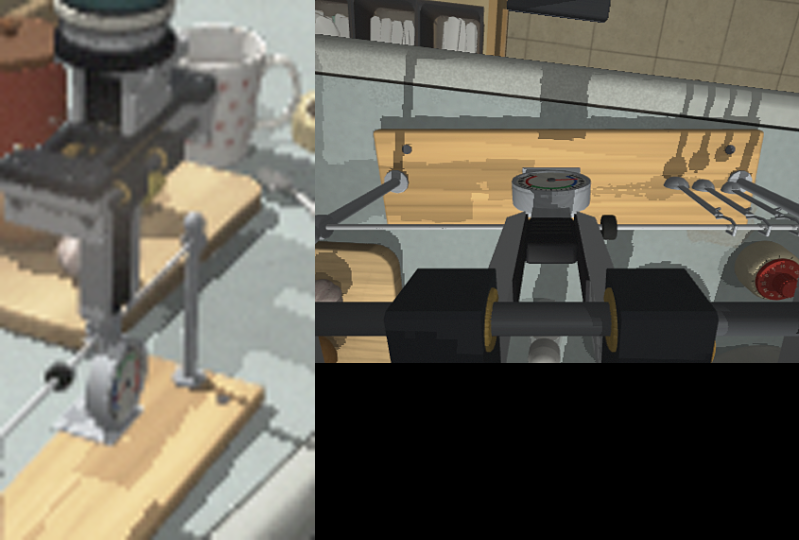

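>>> {"op": "apply_moves", "data": {"moves": [[[-0.08, 0, 0, 0, 1], [-0.16, 0, 0, 0, 1], [-0.16, 0, 0, 0, 1], [-0.16, 0, 0, 0, 1]]]}}

```text
time: 9.68
tool_pos: [0.501, 0.0248, 0.3646]
ee_rot: [-3.142, -0.0, -3.027]
wrist_force: [-0.8, 0.8, -1.8]
width: 0.0279
finger_force: 30.0
```

>>> {"op": "apply_moves", "data": {"moves": [[[-0.04, 0, 0, 0, 1], [-0.04, 0, 0, 0, 1], [-0.04, 0, 0, 0, 1]]]}}

```text
time: 10.05
tool_pos: [0.503, 0.0251, 0.3647]
ee_rot: [-3.141, -0.0, -3.027]
wrist_force: [0.1, -0.3, -1.5]
width: 0.0279
finger_force: 30.0
```

>>> {"op": "apply_moves", "data": {"moves": [[[-0.04, 0, 0, 0, 1], [-0.04, 0, 0, 0, 1], [-0.04, 0, 0, 0, 1]]]}}

```text
time: 10.42
tool_pos: [0.5049, 0.0253, 0.3646]
ee_rot: [-3.142, -0.001, -3.027]
wrist_force: [-1.3, 0.7, -1.5]
width: 0.0281
finger_force: 30.0
```

```bash
python3 - <<'E'
from h import *
o=telemetry.get_obs();print(np.round(o["wrist_force"],2),np.round(o["wrist_torque"],3))
E
```

```text
[-1.35  0.67 -1.48] [0.079 0.059 0.016]
```

```bash
cat >> h.py <<'E'
def favg(n=10):
    F=[]
    for _ in range(n): snapshot("wrist");o=telemetry.get_obs();F.append(np.r_[o["wrist_force"],o["wrist_torque"]])
    return np.mean(F,0).round(3)
E
python3 -c "from h import *;print(favg())"
```

```text
[-0.862  0.023 -1.627  0.043  0.09  -0.011]
```

>>> {"op": "apply_moves", "data": {"moves": [[[-0.04, 0, 0, 0, 1], [-0.04, 0, 0, 0, 1]]]}}

```text
time: 11.18
tool_pos: [0.5069, 0.0255, 0.3644]
ee_rot: [-3.142, -0.001, -3.027]
wrist_force: [-2.2, -1.0, -1.0]
width: 0.0276
finger_force: 30.0
```

```bash
python3 -c "
from h import *;print(favg())
import pickle;s=snapshot('scene');pickle.dump(s,open('s4.pkl','wb'))
cv2.imwrite('pics/w5.png',cv2.resize(s['image'][150:220,230:290,::-1],None,fx=8,fy=8,interpolation=cv2.INTER_CUBIC))"
```

```text
[-2.282 -0.079 -1.526  0.012  0.401 -0.016]
```

View pics/w5.png

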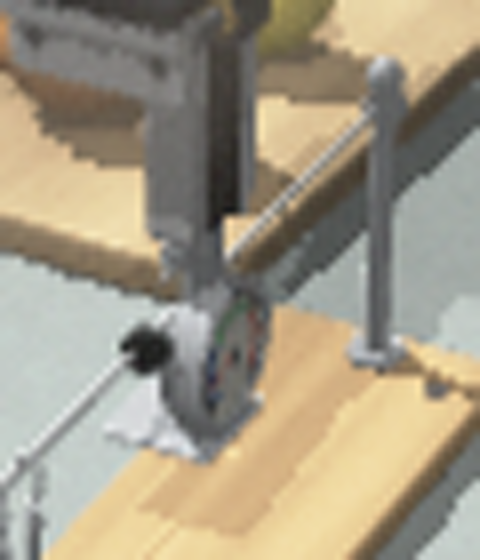

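Contact with the strap is confirmed at about 2 N (0.7 N/mm). I'll ease off 2 mm to light contact, then press down in steps while watching Fz.

>>> {"op": "apply_moves", "data": {"moves": [[[0.04, 0, 0, 0, 1], [0.04, 0, 0.1, 0, 1], [0.04, 0, 0.2, 0, 1], [0.04, 0, 0.3, 0, 1], [0.04, 0, 0.3, 0, 1]]]}}

```text
time: 12.35
tool_pos: [0.505, 0.0253, 0.3493]
ee_rot: [-3.142, -0.0, -3.027]
wrist_force: [-1.0, -0.3, -0.2]
width: 0.0275
finger_force: 30.0
```

>>> {"op": "apply_moves", "data": {"moves": [[[0, 0, 0.05, 0, 1], [0, 0, 0.1, 0, 1], [0, 0, 0.1, 0, 1]]]}}

```text
time: 12.72
tool_pos: [0.5051, 0.0253, 0.3452]
ee_rot: [-3.141, 0.001, -3.027]
wrist_force: [-0.4, 0.2, 1.9]
width: 0.0276
finger_force: 30.0
```

```bash
python3 -c "
from h import *;print(favg(5),telemetry.get_obs()['tool_pos'])"
```

```text
[-1.306  0.225  2.087  0.077  0.127  0.025] [0.50506509 0.02529312 0.3450532 ]
```

>>> {"op": "apply_moves", "data": {"moves": [[[0, 0, 0.04, 0, 1], [0, 0, 0.08, 0, 1], [0, 0, 0.08, 0, 1]]]}}

```text
time: 13.35
tool_pos: [0.5051, 0.0253, 0.341]
ee_rot: [-3.141, 0.001, -3.027]
wrist_force: [-0.8, 0.8, 5.4]
width: 0.028
finger_force: 30.0
```

>>> {"op": "apply_moves", "data": {"moves": [[[0, 0, 0.02, 0, 1], [0, 0, 0.04, 0, 1], [0, 0, 0.04, 0, 1]]]}}

```text
time: 13.72
tool_pos: [0.5049, 0.0253, 0.3385]
ee_rot: [-3.141, -0.0, -3.027]
wrist_force: [-0.6, -0.1, 3.3]
width: 0.0278
finger_force: 30.0
```

```bash
python3 -c "
from h import *;print(favg(5),telemetry.get_obs()['tool_pos'])"
```

```text
[-1.132 -0.413  2.904  0.011  0.042  0.007] [0.50498576 0.02525612 0.33849246]
```

The push peaked at about 7 to 8 N, then fell to 4.5 N, so the clip has snapped. A small extra seating press, then I relieve the wire.

>>> {"op": "apply_moves", "data": {"moves": [[[0, 0, 0.06, 0, 1], [0, 0, 0.06, 0, 1], [0, 0, 0.06, 0, 1]]]}}

```text
time: 14.35
tool_pos: [0.5051, 0.0253, 0.336]
ee_rot: [-3.141, 0.001, -3.027]
wrist_force: [-1.3, -0.9, 5.9]
width: 0.028
finger_force: 30.0
```

```bash
python3 -c "
from h import *;print(favg(4),telemetry.get_obs()['tool_pos'])"
```

```text
[-0.97  -0.293  4.91   0.011  0.088  0.015] [0.50501453 0.02527581 0.33586196]
```

>>> {"op": "apply_moves", "data": {"moves": [[[0, 0, -0.07, 0, 1], [0, 0, -0.15, 0, 1], [0, 0, -0.2, 0, 1], [0, 0, -0.2, 0, 1], [0, 0, -0.2, 0, 1]]]}}

```text
time: 15.18
tool_pos: [0.5048, 0.0253, 0.3449]
ee_rot: [3.141, -0.001, -3.027]
wrist_force: [-1.0, -0.2, -1.6]
width: 0.0279
finger_force: 30.0
```

```bash
python3 -c "
from h import *;print(favg(6),telemetry.get_obs()['tool_pos'])"
```

```text
[-0.997 -0.135 -1.233  0.027  0.065 -0.003] [0.50490034 0.02534791 0.34541302]
```

>>> {"op": "apply_moves", "data": {"moves": [[[0, 0, -0.05, 0, 1], [0, 0, -0.05, 0, 1], [0, 0, -0.05, 0, 1]]]}}

```text
time: 15.85
tool_pos: [0.5049, 0.0253, 0.348]
ee_rot: [3.141, -0.0, -3.027]
wrist_force: [-0.2, -0.2, -2.7]
width: 0.0276
finger_force: 30.0
```

```bash
python3 -c "
from h import *;print(favg(6),telemetry.get_obs()['tool_pos'])"
```

```text
[-1.015  0.439 -2.805  0.119  0.101 -0.018] [0.50495412 0.02533374 0.34809471]
```

>>> {"op": "apply_moves", "data": {"moves": [[[0, 0.05, 0.05, 0, 1], [0, 0.13, 0.05, 0, 1], [0, 0.21, 0.05, 0, 1], [0, 0.29, 0.05, 0, 1], [0, 0.36, 0.05, 0, 1], [0, 0.36, 0.05, 0, 1]]]}}

```text
time: 16.9
tool_pos: [0.5029, 0.0436, 0.3457]
ee_rot: [3.141, 0.0, -3.027]
wrist_force: [-1.4, -0.5, -1.5]
width: 0.0279
finger_force: 30.0
```

```bash
python3 -c "
from h import *;print(favg(6),telemetry.get_obs()['tool_pos'])"
```

```text
[-1.197  0.43  -1.982  0.089  0.106  0.011] [0.50294929 0.04311915 0.34567094]
```

The lift test shows the clip holds. Approaching the ring in small steps.

>>> {"op": "apply_moves", "data": {"moves": [[[0, 0.04, 0, 0, 1], [0, 0.06, 0, 0, 1], [0, 0.06, 0, 0, 1]]]}}

```text
time: 17.58
tool_pos: [0.5026, 0.0462, 0.3456]
ee_rot: [-3.142, -0.0, -3.027]
wrist_force: [-1.9, -0.2, -1.5]
width: 0.0277
finger_force: 30.0
```

```bash
python3 -c "
from h import *;print(favg(5),telemetry.get_obs()['tool_pos'])"
```

```text
[-1.246 -0.123 -1.908  0.065  0.089 -0.003] [0.50258206 0.04617796 0.34563242]
```

>>> {"op": "apply_moves", "data": {"moves": [[[0, 0.02, 0, 0, 1], [0, 0.02, 0, 0, 1], [0, 0.02, 0, 0, 1]]]}}

```text
time: 18.2
tool_pos: [0.5025, 0.0472, 0.3457]
ee_rot: [-3.142, 0.0, -3.027]
wrist_force: [-1.0, -0.3, -2.4]
width: 0.0276
finger_force: 30.0
```

```bash
python3 -c "
from h import *;print(favg(5),telemetry.get_obs()['tool_pos'])
s=snapshot('scene');w=snapshot('wrist')
cv2.imwrite('pics/w6.png',np.hstack([cv2.resize(s['image'][150:220,220:280,::-1],None,fx=6,fy=6,interpolation=cv2.INTER_CUBIC),cv2.resize(w['image'][150:290,196:336,::-1],None,fx=3,fy=3)]))"
```

```text
[-1.205 -0.5   -1.728  0.033  0.121 -0.003] [0.50247878 0.04716374 0.34568337]
```

View pics/w6.png

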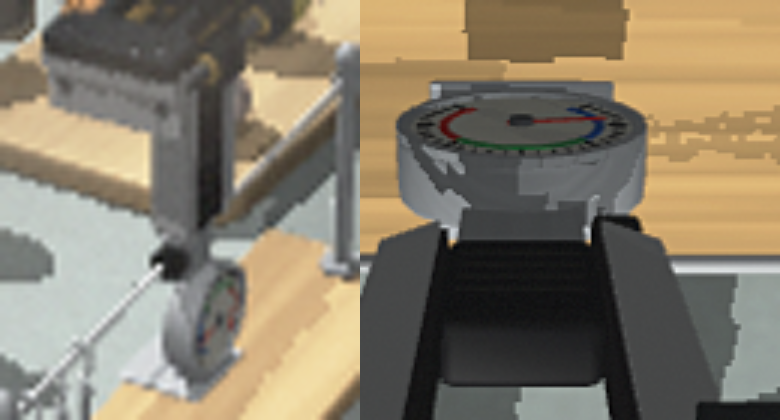

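The ring (168,262 left crop) is nearly at the clip. Continuing until the side force rises.

>>> {"op": "apply_moves", "data": {"moves": [[[0, 0.02, 0, 0, 1], [0, 0.02, 0, 0, 1], [0, 0.02, 0, 0, 1]]]}}

```text
time: 18.92
tool_pos: [0.5024, 0.0482, 0.3457]
ee_rot: [-3.142, 0.0, -3.027]
wrist_force: [-1.2, -0.6, -2.1]
width: 0.0275
finger_force: 30.0
```

```bash
python3 -c "
from h import *;print(favg(5),telemetry.get_obs()['tool_pos'])"
```

```text
[-1.16  -0.355 -1.666  0.059  0.088 -0.014] [0.50235604 0.04814851 0.34567219]
```

>>> {"op": "apply_moves", "data": {"moves": [[[0, 0.02, 0, 0, 1], [0, 0.02, 0, 0, 1], [0, 0.02, 0, 0, 1]]]}}

```text
time: 19.55
tool_pos: [0.5023, 0.0489, 0.3457]
ee_rot: [-3.141, 0.0, -3.027]
wrist_force: [-1.4, -2.0, -1.6]
width: 0.028
finger_force: 30.0
```

```bash
python3 -c "
from h import *;print(favg(5),telemetry.get_obs()['tool_pos'])"
```

```text
[-8.470e-01 -2.429e+00 -1.881e+00 -4.930e-01  4.700e-02 -2.000e-03] [0.50229201 0.04888105 0.34569555]
```

The clip is against the ring (2.4 N). Easing off the side and front forces, setting the weight onto the wire, then releasing.

>>> {"op": "apply_moves", "data": {"moves": [[[0.02, -0.01, 0.04, 0, 1], [0.02, -0.015, 0.05, 0, 1], [0.02, -0.015, 0.05, 0, 1], [0.02, -0.015, 0.05, 0, 0.66], [0.02, -0.015, 0.05, 0, 0.6], [0.02, -0.015, 0.05, 0, 0.55], [0.02, -0.015, 0.05, 0, 0.55]]]}}

```text
time: 20.68
tool_pos: [0.5014, 0.0483, 0.3433]
ee_rot: [-3.142, 0.0, -3.027]
wrist_force: [0.1, -0.7, 0.5]
width: 0.0423
finger_force: 0.2
```

```bash
python3 -c "
from h import *;print(favg(4),telemetry.get_obs()['tool_pos'],telemetry.get_obs()['width'])
s=snapshot('scene');w=snapshot('wrist')
cv2.imwrite('pics/w7.png',np.hstack([cv2.resize(s['image'][150:220,220:280,::-1],None,fx=6,fy=6,interpolation=cv2.INTER_CUBIC),cv2.resize(w['image'][150:290,196:336,::-1],None,fx=3,fy=3)]))"
```

```text
[ 0.181 -0.31   0.796  0.033 -0.187 -0.018] [0.50138143 0.04829159 0.34324066] 0.04215763600216391
```

View pics/w7.png

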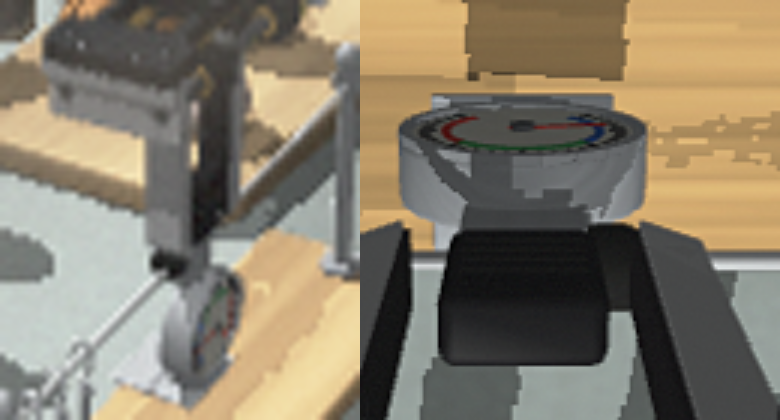

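Released. The thermometer hangs by the ring with a slight lean, and both pads are clear of the handle. Retracting straight up and handing in after a numeric check.

>>> {"op": "apply_moves", "data": {"moves": [[[0, 0, -0.15, 0, 0.55], [0, 0, -0.4, 0, 0.5], [0, 0, -0.8, 0, 0.5], [0, 0, -1.4, 0, 0.5], [0, 0, -2.0, 0, 0.5], [0, 0, -2.4, 0, 0.5], [0, 0, -2.4, 0, 0.5], [0, 0, -2.4, 0, 0.5], [0, 0, -2.4, 0, 0.5], [0, 0, -2.4, 0, 0.5]]]}}

```text
time: 22.22
tool_pos: [0.5013, 0.0483, 0.4622]
ee_rot: [3.141, -0.002, -3.027]
wrist_force: [-0.4, -0.0, -0.7]
width: 0.0468
finger_force: 0.0
```

```bash
python3 -c "
from h import *
s=snapshot('scene');w=snapshot('wrist')
for i in range(15): w2=snapshot('wrist')
print(cv2.absdiff(w['image'],w2['image']).max(2).__gt__(40).sum(), telemetry.get_obs()['tool_pos'])
cv2.imwrite('pics/w8.png',np.hstack([cv2.resize(s['image'][140:224,220:290,::-1],None,fx=5,fy=5,interpolation=cv2.INTER_CUBIC),cv2.resize(w2['image'][100:310,160:370,::-1],None,fx=2,fy=2)]))"
```

```text
4595 [0.50133563 0.04828137 0.46318895]
```

View pics/w8.png

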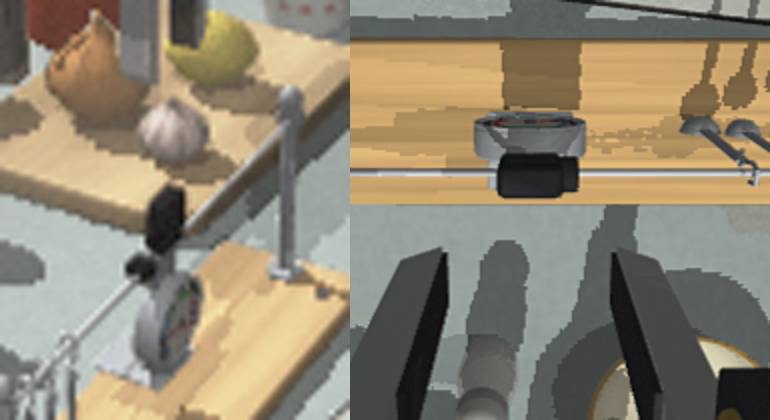

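It hangs upright against the ring with the dial outward. Checking that it has stopped moving, then handing in.

```bash
python3 -c "
from h import *
D=[]
for k in range(4):
    a=snapshot('scene')['image'][180:222,240:265]
    for i in range(6): b=snapshot('scene')['image'][180:222,240:265]
    D.append(float(cv2.absdiff(a,b).mean()))
print(D,telemetry.get_obs()['time'])
if D[-1]<6: print(ticket.close_job())"
```

```text
[1.7387301587301587, 1.6371428571428572, 1.7498412698412698, 1.7231746031746031] 24.475
the job is handed in; nothing more can be done
None
```

The thermometer is clipped onto the wire, hanging at rest against the right side of the ring with its dial facing the robot and the gripper clear. I handed the job in at 24.5 s, and no verdict was returned.

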